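# Hold the pusher down in the slicer's feed slot

## Task

Slide the dark steel shutter on top of the vegetable slicer fully open by its orange tab, then pick up the orange pusher by its black handle and pass it down through the feed slot. Press it down against the spring plate inside until the pusher's black collar is down on the slicer's top or nearly so, and finish still holding it pressed there, as the spring lifts it if you let go. Do not knock over or push about the bowl, mug, milk jug, lemon or peeler.

Things in the scene. Friction and masses are not known exactly. Their poses are not given: they have to be found in the camera images.
- slicer: Compact vegetable slicer, fixed on the black hob: white block 96 x 159 mm (x, y) on a dark base 108 x 171 mm, its top deck 150 mm above the hob. Origin on the hob below the middle of the feed slot; z up. The block reaches from y = -112 to +47 mm. Its front (spout, dial) faces its -x. Guide rails 6 mm high run along y on the deck at x = +-27.5 mm, a stop 6 mm high at y = -110 mm.
- slot (a point): Middle of the feed slot's mouth, level with the white deck; axes as the slicer's. The slot is an upright shaft 32 mm wide (x) and 62 mm long (y), its mouth flared by 4 mm all round over the top 5 mm. The pusher's blade thus has 2 mm of clearance (1 mm a side). A spring plate lies in the shaft 42 mm below the deck.
- shutter (a joint): Dark steel shutter 46 x 70 x 4 mm lying on the deck over the slot: 0 m shut, 0.072 m fully open; it slides along the slicer's -y, needs about 1.5 N and stays where it is left. Open by less than 0.066 it is in the way of the pusher.
- shutter_tab (a point): Middle of the shutter's orange upright tab at the height to grip; axes as the slicer's. Tab 16 mm (x) x 24 mm (y) x 34 mm high; its top is 10 mm above this point, the steel shutter 24 mm below it. At joint 0 it is 20 mm from the slot's middle along -y and 28.5 mm above the deck, and it moves with the shutter.
- pusher_grip (a point): Middle of the pusher's black handle, half-way up; x across its thickness, y along its width, z up. Handle 28 (x) x 44 (y) x 60 mm high. Below it a black collar 40 x 70 x 6 mm, its underside 36 mm below this point; then the orange blade 30 (x) x 60 (y) mm, 55 mm long, foot slightly tapered. Stands upright on the worktop; 120 to 195 g. Its x, y match the slot's x, y; either way round fits.
- pusher_foot (a point): Centre of the underside of the pusher's foot, 91 mm below pusher_grip; same axes.
- spring_plate (a joint): Red spring plate, 26 x 56 mm, inside the shaft: 0 m up, grows as it is pressed down; the pusher touches it with its collar 13 mm above the deck. It needs about 4 N to start and 9 N at 0.013 m, where the pusher's collar sits on the deck; the end stop is at 0.014 m. The pusher's own weight does not press it.
- pusher: The pusher as a body; origin at the centre of the foot's underside, same as pusher_foot. Beware when lifting and carrying it: a dark wall cabinet hangs behind it, its underside 0.45 m above the worktop, its front running from x = 0.60, y = -0.19 m to x = 0.73, y = 0.29 m in the room (the robot's base is at 0, 0); keep the wrist and arm in front of it.
- glass_bowl: Small glass bowl, 97 mm wide, 58 mm high, a bystander; origin at the centre of its underside.
- mug: White mug, 98 mm wide with a handle, 88 mm high, a bystander; origin at the underside.
- milk_jug: Steel milk jug, 77 x 112 x 84 mm, a bystander; origin at the underside.
- lemon: Yellow lemon, 72 x 57 x 58 mm, a bystander; origin at the underside.
- peeler: White vegetable peeler lying flat, 170 x 25 x 18 mm, a bystander; origin at the centre of its underside.
There are look-alikes about, which are no part of the job. Leave any purple look-alike of the pusher alone.

How it is judged:
By the outcome, as a careful person would: the job done as asked, in the order asked, and still so for the second after the job is handed in, while the arm keeps its last pose, push and grip.
It also fails if it takes over 53 s, if anything falls off the work surface, if the arm or the gripper's body presses on something with over 40 N, if the wrist force passes 120 N, or if a joint passes its speed limit or range.

## Robot

A 6-joint arm with a two-finger parallel gripper is mounted at the origin on a cart in front of the work surface, level with it; the furniture and walls round the work are solid. World frame = base frame: x ahead of the robot, y to its left, z up, the work surface at z = 0. Lengths are in m, angles in rad, forces in N, time in s.
With the tool pointing down it reaches from about 0.25 to 0.775 m from the base axis. Payload 4 kg.
Tool frame: the origin (TCP) lies at the very end of the fingers, on their centre line; the grasp point (between the pads) lies 19 mm behind it; z points along the fingers, y is the line along which they close (so a half turn about z gives the same grasp; the last joint's range is limited). The gripper opens to 94 mm and grips with 3 to 60 N. Pads are 16 mm wide; open, the fingers measure 119 mm over their backs; the gripper's body (75 mm by 177 mm) begins 78 mm behind the grasp point.
Start: joints at [-1.443, 0.087, 1.371, -0, 1.684, -0.103], TCP at [0.126, -0.535, 0.206] pointing down, gripper open.
Joint ranges: [-3.1, 3.1], [-0.76, 2.03], [0.27, 2.55], [-1.08, 4.22], [0.17, 2.65], [-2.57, 2.57]. Speed limits (rad/s): [2.79, 2.79, 3.14, 3.14, 3.14, 3.14].

## Interface

Orientations are given as [roll, pitch, yaw] about the fixed x, y, z axes, in that order (R = Rz(yaw) Ry(pitch) Rx(roll)).
In Python, from bench import robot, snapshot, finder gives the robot as it stands.
- The arm moves only by the tool drive_tool, never from a script. Its argument "deltas" is text: rows parted by semicolons, each of 7 numbers parted by spaces: the shift along the tool's x, y, z each as a share of 100 mm, from -1 to 1, then the turn, a rotation vector about the tool's x, y, z each as a share of 90 degrees, from -1 to 1, then the finger opening in mm, from 0 to 94. In form: tx ty tz rx ry rz gripper; .... A call has 1 to 5 rows; each row is the pose to reach, as a shift and turn from the pose commanded when the call began, along the tool's axes at that moment; what a row does not reach only later rows make up. A row lasts 1/10 s, in which the tool goes at most 50 mm and 8.59 degrees, less where a joint would pass 70% of its speed; a pose out of reach is approached as far as the arm can. A call with a number of a shift or a turn outside -1 to 1 is refused whole. A call with a gripper value outside its range is refused whole. The fingers move at their own pace and stop on an object; the grip force is fixed at half the most. Time passes only in rows, so rows that repeat a pose let the fingers close. It gives the time, the measured TCP pose, the force, the opening and the grip force at its end, in the units of the state.
- robot.get_obs(): the state, without advancing time (a new reading comes with each control period).
- snapshot(name): name is "side" or "top"; returns a dict with "img" (420x560x3 uint8, red, green, blue), "fx", "fy", "cx", "cy" (pixels), "T" (4x4, takes a point from camera to world coordinates). Camera axes: x right, y up, looking along -z (the intrinsics and any distortion apply to the point x, -y, -z); pixel columns grow to the right and rows downward; lengths in m; the calibration is good to about 2 mm. A picture is of the moment at which its call begins. There is no depth.
- robot.close_job(): hands the job in; it is judged then, once.
Trained networks look in the newest picture that a camera, given by its name, has taken for a name from the list of things; names that differ only in an ending like _2 or _b are one class to them, and where a whole thing is asked for, a point or a joint stands for the part that bears it (a point fixed in the world has none). Each returns a list of dicts, best first, with "confidence" (0 to 1); they miss things now and then, are a little off and sometimes report something else, mostly with a low value. They report only what shows in the picture. A call takes as long as a camera call. They do not tell look-alikes from the thing itself.
- finder.look_for(camera, thing): "xy" ([column, row] in pixels, amid what is visible of it).
- finder.masks_of(camera, thing): "region" (420x560 bool, what is visible of it) and "xy" ([column, row] in pixels, amid what is visible of it).
- finder.landmark_of(camera, thing): "xy" ([column, row] in pixels: a listed point, or the origin of a listed thing).
The state is a dict: "time": time; "joint_positions": joint angles; "qvel": joint speeds; "joint_torque": joint torques, N m; "tool_pos": TCP position; "ee_rot": TCP orientation; "wrist_force": force on the tool from outside, world axes, zero at the start; "wrist_torque": the same for the moment, N m; "width": finger opening in m; "finger_force": force on a finger pad.
Only numpy, scipy, OpenCV 4.12 (cv2) and the standard library are available. Lean on these libraries where they do the work, as an engineer would, in place of code of your own. Each camera call takes 0.05 s, during which the arm holds its last target. There are 200 camera calls.

## Working session

There is one attempt and no reset: what is moved stays moved. The work goes in short steps, Python scripts to look and compute and a tool call to move; the robot and the scene stay as the last step left them, time stands still between calls to the robot, and variables do not carry over. Pictures are saved under pics/ and viewed, at most 10 in all, crops included, and the job is handed in when it is done.

Besides the shell and the picture viewer there is one more tool, called after "Call:" in YAML: its name, and indented under it one key for each argument. drive_tool: Moves the arm, as the interface text tells. Shift numbers are shares of 100 mm and turn numbers shares of 90 degrees, none past 1 either way. Its arguments: {"type":"object","properties":{"deltas":{"type":"string"}},"required":["deltas"]}

```bash
mkdir -p pics; ls; cat > h.py <<'E'
import numpy as np, cv2
from bench import robot, snapshot, finder
def save(s,n,crop=None,k=1):
    im=s["img"][:,:,::-1]
    if crop: a,b,c,d=crop; im=im[b:d,a:c]
    if k!=1: im=cv2.resize(im,None,fx=k,fy=k,interpolation=cv2.INTER_CUBIC)
    cv2.imwrite("pics/"+n,im)
def ray(s,xy):
    T=np.array(s["T"]); u,v=xy
    d=np.array([(u-s["cx"])/s["fx"],-(v-s["cy"])/s["fy"],-1.])
    return T[:3,3],T[:3,:3]@d
def at_z(s,xy,z):
    o,d=ray(s,xy); return o+d*(z-o[2])/d[2]
def tri(s1,p1,s2,p2):
    A=[];b=[]
    M=np.zeros((3,3));v=np.zeros(3)
    L=[]
    for s,p in((s1,p1),(s2,p2)):
        o,d=ray(s,p); d=d/np.linalg.norm(d); P=np.eye(3)-np.outer(d,d); M+=P; v+=P@o; L.append((o,P))
    x=np.linalg.solve(M,v); return x,[np.linalg.norm(P@(x-o)) for o,P in L]
def proj(s,p):
    T=np.array(s["T"]); q=T[:3,:3].T@(np.array(p)-T[:3,3])
    return np.array([s["cx"]+s["fx"]*q[0]/-q[2], s["cy"]+s["fy"]*q[1]/q[2]])
E
python3 - <<'E'
from h import *
S={}
for c in("side","top"):
    S[c]=s=snapshot(c); save(s,c+"0.png")
    print(c,{k:(np.round(v,3).tolist()) for k,v in s.items() if k!="img"})
    for t in["slot","shutter_tab","pusher_grip","pusher_foot","slicer","spring_plate"]:
        print(t,[(np.round(r["xy"],1).tolist(),round(r["confidence"],2)) for r in finder.landmark_of(c,t)])
E
```

```text
pics
side {'fx': 536.122, 'fy': 536.122, 'cx': 278.819, 'cy': 215.942, 'T': [[0.045, 0.835, -0.548, -0.314], [-0.999, 0.043, -0.016, -0.218], [0.01, 0.548, 0.836, 1.475], [0.0, 0.0, 0.0, 1.0]]}
slot [([310.6, 227.2], 0.63), ([223.2, 266.4], 0.53), ([318.4, 220.1], 0.16)]
shutter_tab [([317.8, 217.4], 0.9)]
pusher_grip [([222.6, 253.7], 0.79), ([216.6, 224.0], 0.75)]
pusher_foot [([219.9, 266.7], 0.71), ([218.7, 238.9], 0.68)]
slicer [([307.9, 252.9], 0.89)]Traceback (most recent call last):
  File "<stdin>", line 7, in <module>
ValueError: it knows: glass_bowl, lemon, milk_jug, mug, peeler, pusher, pusher_foot, pusher_grip, shutter_tab, slicer, slot
```

```bash
python3 - <<'E'
from h import *
s=snapshot("side")
c="top"; s2=snapshot(c); save(s2,c+"0.png")
print(c,{k:(np.round(v,3).tolist()) for k,v in s2.items() if k!="img"})
D={}
for t in["slot","shutter_tab","pusher_grip","pusher_foot","slicer","glass_bowl","mug","milk_jug","lemon","peeler"]:
    a=finder.landmark_of("side",t); b=finder.landmark_of("top",t)
    f=lambda L:[(np.round(r["xy"],1).tolist(),round(r["confidence"],2)) for r in L]
    print(t,f(a),f(b))
    for r in a[:2]:
        for q in b[:2]:
            x,e=tri(s,r["xy"],s2,q["xy"]); print("   ",np.round(x,3),np.round(e,4))
E
```

```text
top {'fx': 404.48, 'fy': 404.48, 'cx': 279.115, 'cy': 210.474, 'T': [[0.079, 0.976, -0.204, 0.395], [-0.997, 0.078, -0.015, -0.215], [0.001, 0.204, 0.979, 1.139], [0.0, 0.0, 0.0, 1.0]]}
slot [([311.4, 226.7], 0.87), ([303.6, 252.5], 0.38)] [([311.0, 247.2], 0.6), ([207.0, 266.5], 0.39)]
    [ 0.514 -0.286  0.162] [0.0014 0.0014]
    [ 0.395 -0.183  0.428] [0.1009 0.1009]
    [ 0.536 -0.286 -0.028] [0.0123 0.0123]
    [ 0.398 -0.166  0.307] [0.1068 0.1068]
shutter_tab [([318.3, 221.4], 0.73)] [([319.5, 245.0], 0.72)]
    [ 0.518 -0.305  0.185] [0.0015 0.0015]
pusher_grip [([222.7, 253.2], 0.88), ([218.9, 224.1], 0.85)] [([205.2, 226.4], 0.59)]
    [ 0.588  0.018 -0.143] [0.0179 0.0179]
    [ 0.556 -0.009  0.088] [0.0002 0.0002]
pusher_foot [([218.6, 242.3], 0.94), ([218.1, 266.2], 0.91)] [([216.1, 271.5], 0.97), ([213.1, 232.7], 0.87)]
    [ 0.438 -0.046  0.177] [0.0183 0.0183]
    [ 0.557 -0.005 -0.027] [0.0068 0.0068]
    [ 0.445 -0.026  0.021] [0.0138 0.0138]
    [ 0.587  0.026 -0.249] [0.0007 0.0007]
slicer [([307.2, 252.8], 0.96)] [([306.1, 248.8], 0.73), ([319.5, 243.9], 0.33)]
    [ 0.531 -0.285 -0.022] [0.0005 0.0005]
    [ 0.549 -0.305 -0.049] [0.019 0.019]
glass_bowl [([183.0, 221.2], 0.69)] [([165.2, 206.6], 0.55), ([212.1, 272.1], 0.47)]
    [0.616 0.126 0.002] [0.0035 0.0035]
    [ 0.423 -0.013  0.307] [0.0636 0.0636]
mug [([332.2, 202.3], 0.81)] [([337.8, 191.4], 0.86)]
    [ 0.694 -0.361  0.032] [0.001 0.001]
milk_jug [([225.1, 194.0], 0.95)] [([212.1, 176.0], 0.87)]
    [ 0.709 -0.005  0.033] [0.0037 0.0037]
lemon [] [([401.4, 235.6], 0.74)]
peeler [] [([152.0, 267.3], 0.67)]
```

View pics/side0.png

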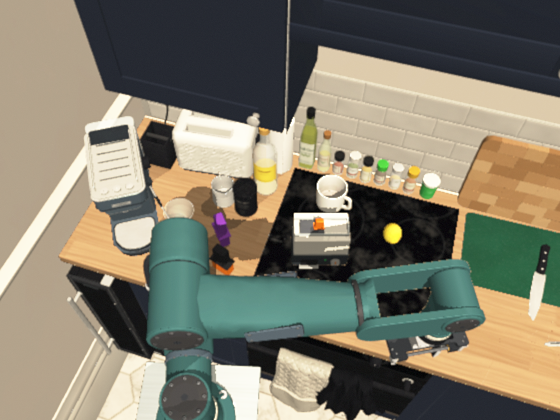

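View pics/top0.png

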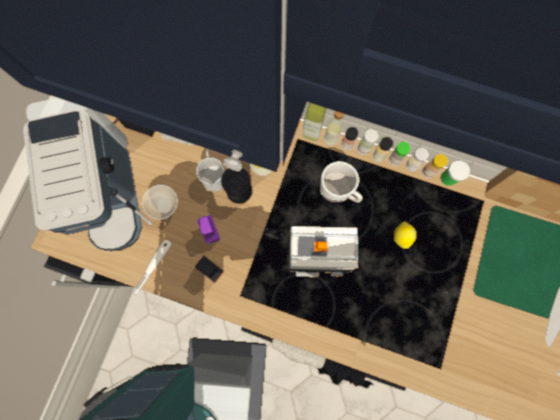

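The real pusher (black handle over orange blade) is at about side (222,258), top (208,268). The purple look-alike, at side (221,228), top (208,230), stays put. The shutter tab is at side (318,221), top (320,245). Next I'll confirm this in a crop and get the yaws.

```bash
python3 - <<'E'
from h import *
S={c:snapshot(c) for c in("side","top")}
a=S["top"]["img"][200:300,180:370,::-1]; b=S["side"]["img"][190:290,190:370,::-1]
a=cv2.resize(a,(760,400),interpolation=2)
b=cv2.resize(b[:, :80],(240,300),interpolation=2)
cv2.imwrite("pics/c1.png",a)
b=cv2.resize(S["side"]["img"][200:280,195:365,::-1],(765,360),interpolation=2); cv2.imwrite("pics/c2.png",b)
for c in S:
  for t in("pusher","slicer","shutter_tab"):
    for r in finder.masks_of(c,t):
        m=r["region"].astype(np.uint8); 
        if m.sum()<5: continue
        p=np.argwhere(m)[:,::-1].astype(np.float32)
        R=cv2.minAreaRect(p); col=S[c]["img"][m>0].mean(0)
        print(c,t,np.round(r["xy"],1),round(r["confidence"],2),m.sum(),"rect",np.round(R[0],1),np.round(R[1],1),round(R[2],1),col.round())
o=robot.get_obs(); print(o["time"],o["tool_pos"],o["ee_rot"],o["width"],o["wrist_force"])
E
```

```text
side pusher [221.8 262.7] 0.86 515 rect [221.5 259.5] [31.1 21.2] 45.0 [72. 47. 30.]
side pusher [221.  230.4] 0.67 362 rect [220.6 229.2] [33.  12.6] 70.3 [101.  48. 115.]
side slicer [320.6 238.3] 0.6 3024 rect [319.5 240. ] [54. 59.] 90.0 [154. 145. 130.]
side shutter_tab [309.7 226.6] 0.88 316 rect [311.5 225. ] [14. 23.] 90.0 [162. 121.  86.]
top pusher [211.3 269.6] 0.7 432 rect [209.4 269.1] [27.3 16.2] 38.7 [55. 48. 42.]
top pusher [209.3 230.4] 0.55 422 rect [208.6 229.3] [28.  15.8] 68.2 [123.  64. 136.]
top slicer [308.6 244.6] 0.72 548 rect [313. 246.] [18. 28.] 90.0 [146. 121.  93.]
top slicer [319.8 246.8] 0.71 3158 rect [323.  251.7] [69.7 49.1] 1.5 [177. 169. 155.]
top shutter_tab [309.4 245.1] 0.94 538 rect [313. 246.] [18. 28.] 90.0 [146. 120.  92.]
1.8 [ 0.1258368  -0.53543167  0.20547658] [ 3.14153677e+00 -3.56908839e-05  2.30808606e-01] 0.09384004458648741 [0.05912931 0.58106225 0.16383473]
```

View pics/c1.png

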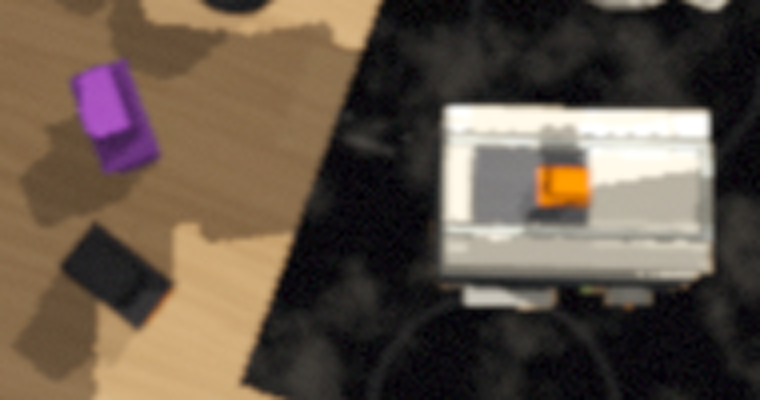

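View pics/c2.png

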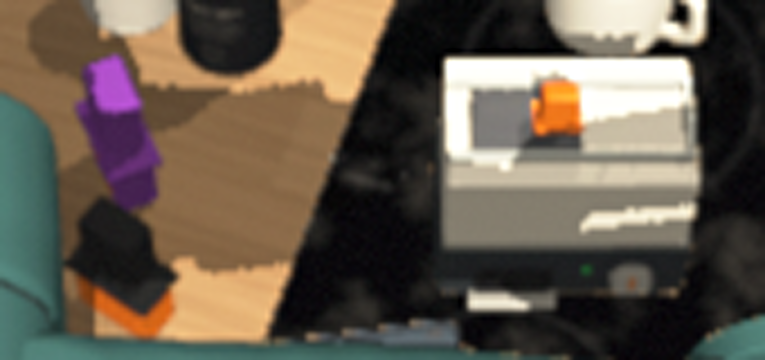

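The crop confirms it: the black-handled pusher with the orange blade is at top (209,269), and the purple one is separate. The slicer's tab is at top (321,246), with the rails nearly along the image rows. Next I'll work out the numbers.

```bash
python3 - <<'E'
from h import *
S={c:snapshot(c) for c in("side","top")}
t=lambda x,y:(180+x/4-.4,200+y/4-.4); sd=lambda x,y:(195+x/4.5-.4,200+y/4.5-.4)
for a,b in(((445,104),(443,58)),((712,108),(691,58)),((474,147),(470,88)),((472,222),(470,152)),((590,167),(579,80))):
    print(np.round(tri(S["top"],t(*a),S["side"],sd(*b))[0],4), np.round(tri(S["top"],t(*a),S["side"],sd(*b))[1],4))
zd=.155
T=S["top"]
def yaw(a,b,z):
    d=(at_z(T,t(*b),z)-at_z(T,t(*a),z)); return np.degrees(np.arctan2(d[1],d[0])),np.linalg.norm(d)
print("slicer y dir",yaw((712,108),(445,104),zd),yaw((712,148),(445,142),zd+.006),yaw((712,236),(440,228),zd+.006))
print("shutter corners",[np.round(at_z(T,t(*p),zd+.004),4) for p in((474,147),(472,222),(587,148),(587,222))])
print("deck",[np.round(at_z(T,t(*p),zd),4) for p in((445,104),(712,108),(713,276),(441,276))])
print("tab top",np.round(at_z(T,t(564,186),zd+.0385),4))
P=[(97,225),(172,285),(138,328),(62,268)]
print("pusher",[np.round(at_z(T,t(*p),.121),4) for p in P], yaw(P[0],P[1],.121),yaw(P[3],P[2],.121),yaw(P[0],P[3],.121),yaw(P[1],P[2],.121))
# dark/black mask of handle top
im=T["img"].astype(int); m=np.zeros(im.shape[:2],np.uint8); 
sub=(im[250:290,190:230].max(2)<55); m[250:290,190:230]=sub
n,l,st,ce=cv2.connectedComponentsWithStats(m); print(st,ce.round(1))
R=cv2.minAreaRect(np.argwhere(l==1+np.argmax(st[1:,4]))[:,::-1].astype(np.float32)); print(R, at_z(T,R[0],.121))
E
```

```text
[ 0.564  -0.2329  0.1574] [0.0004 0.0004]
[ 0.5753 -0.3969  0.153 ] [0.0003 0.0003]
[ 0.538  -0.2517  0.1627] [0.0003 0.0003]
[ 0.493  -0.2535  0.1569] [0.0007 0.0007]
[ 0.5269 -0.3195  0.1944] [0. 0.]
slicer y dir (np.float64(93.68888654330402), np.float64(0.1646231441981285)) (np.float64(93.25819077863552), np.float64(0.16280169012666584)) (np.float64(92.87112900306352), np.float64(0.16403653753511802))
shutter corners [array([ 0.5385, -0.2521,  0.159 ]), array([ 0.4928, -0.2541,  0.159 ]), array([ 0.5434, -0.3209,  0.159 ]), array([ 0.4983, -0.3235,  0.159 ])]
deck [array([ 0.5644, -0.2326,  0.155 ]), array([ 0.575 , -0.3968,  0.155 ]), array([ 0.4723, -0.4015,  0.155 ]), array([ 0.4592, -0.2379,  0.155 ])]
tab top [ 0.5147 -0.305   0.1935]
pusher [array([ 0.476 , -0.0209,  0.121 ]), array([ 0.4426, -0.0719,  0.121 ]), array([ 0.4147, -0.0537,  0.121 ]), array([ 0.4476, -0.0023,  0.121 ])] (np.float64(-123.23426824036856), np.float64(0.060932787413755976)) (np.float64(-122.64251882614019), np.float64(0.06109830245458145)) (np.float64(146.69338353888838), np.float64(0.03395860579760798)) (np.float64(146.97095940241158), np.float64(0.0333277819620482))
[[     0      0    560    420 234899]
 [   196    257     26     22    301]] [[279.6 209.4]
 [208.  267.8]]
((208.26541137695312, 268.3730773925781), (23.329740524291992, 13.594398498535156), 37.87498474121094) [ 0.44586811 -0.03555025  0.121     ]
```

Call:
drive_tool:
  deltas: "1 -0.3 -0.35 0 0 -0.45 94; 1 -0.3 -0.35 0 0 -0.45 70; 1 -0.3 -0.35 0 0 -0.45 50; 1 -0.3 -0.35 0 0 -0.45 45; 1 -0.3 -0.35 0 0 -0.45 45"

```text
time: 2.4
tool_pos: [0.2171, -0.4831, 0.241]
ee_rot: [3.141, 0.001, 0.944]
wrist_force: [-0.1, 0.1, -0.4]
width: 0.0653
finger_force: 0.0
```

Call:
drive_tool:
  deltas: "1 0.43 0 0 0 -0.44 45; 1 0.43 0 0 0 -0.44 45; 1 0.43 0 0 0 -0.44 45; 1 0.43 0 0 0 -0.44 45; 1 0.43 0 0 0 -0.44 45"

```text
time: 2.9
tool_pos: [0.3109, -0.4276, 0.2405]
ee_rot: [-3.142, 0.0, 1.635]
wrist_force: [0.2, 0.2, -0.5]
width: 0.0453
finger_force: 0.0
```

Call:
drive_tool:
  deltas: "0.5 1 0 0 0 0 45; 0.5 1 0 0 0 0 45; 0.5 1 0 0 0 0 45; 0.5 1 0 0 0 0 45"

```text
time: 3.3
tool_pos: [0.4083, -0.3714, 0.2403]
ee_rot: [-3.141, -0.0, 1.632]
wrist_force: [-0.8, 0.5, 1.0]
width: 0.0451
finger_force: 0.0
```

Call:
drive_tool:
  deltas: "0.58 1 0 0 0 0 45; 0.58 1 0 0 0 0 45; 0.58 1 0 0 0 0 45; 0.58 1 0 0 0 0 45"

```text
time: 3.7
tool_pos: [0.5038, -0.3086, 0.24]
ee_rot: [-3.14, 0.0, 1.631]
wrist_force: [-0.1, 0.4, -0.5]
width: 0.0446
finger_force: 0.0
```

```bash
cat >> h.py <<'E'
def to(p,yawdeg):
    "shares from current pose to world p,yaw"
    from scipy.spatial.transform import Rotation as Ro
    o=robot.get_obs(); R=Ro.from_euler("xyz",o["ee_rot"]).as_matrix()
    d=R.T@(np.array(p)-o["tool_pos"])*10
    G=Ro.from_euler("xyz",[np.pi,0,np.radians(yawdeg)]).as_matrix()
    print("to",np.round(d,3),np.round(Ro.from_matrix(R.T@G).as_rotvec()/(np.pi/2),3),"t",o["time"],"pos",np.round(o["tool_pos"],4),"F",np.round(o["wrist_force"],1),"w",round(float(o["width"]),4))
E
python3 - <<'E'
from h import *
to([.520,-.306,.240],93.3)
to([.520,-.306,.168],93.3)
S={c:snapshot(c) for c in("side","top")}
a=cv2.resize(S["top"]["img"][205:285,270:380],(550,400),interpolation=2); b=cv2.resize(S["side"]["img"][180:285,275:375],(400,420)[:2],interpolation=2)
c=np.zeros((420,560,3),np.uint8)
cv2.imwrite("pics/d_side.png",cv2.resize(S["side"]["img"][170:270,260:380,::-1],(720,600),interpolation=2))
cv2.imwrite("pics/d_top.png",cv2.resize(S["top"]["img"][195:285,260:380,::-1],(800,600),interpolation=2))
E
```

```text
to [0.016 0.163 0.   ] [-0.001  0.     0.001] t 3.7 pos [ 0.5038 -0.3086  0.24  ] F [-0.1  0.4 -0.5] w 0.0446
to [0.016 0.164 0.72 ] [-0.001  0.     0.001] t 3.7 pos [ 0.5038 -0.3086  0.24  ] F [-0.1  0.4 -0.5] w 0.0446
```

View pics/d_side.png

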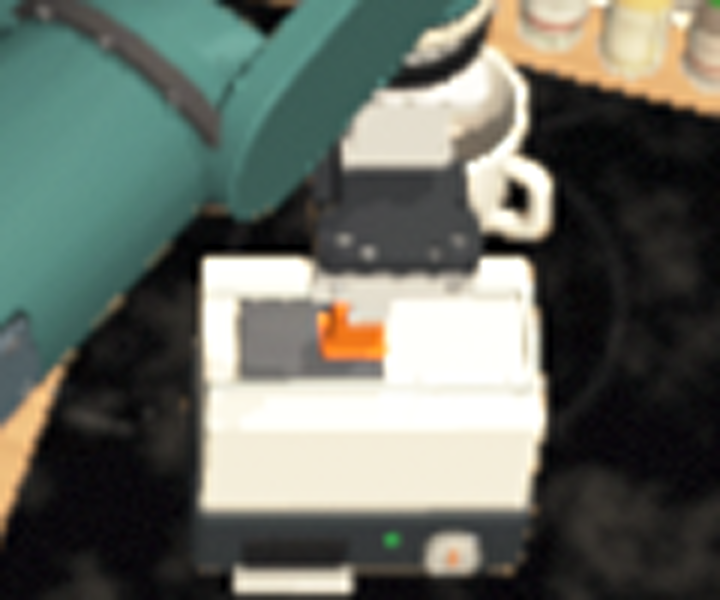

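The side picture shows the gripper just above the tab (crop 352,335, i.e. full image about 319,226), with the fingers aligned along slicer x. I'll go down and close.

Call:
drive_tool:
  deltas: "0.02 0.15 0.3 0 0 0 45; 0.02 0.15 0.55 0 0 0 45; 0.02 0.15 0.72 0 0 0 45; 0.02 0.15 0.72 0 0 0 45"

```text
time: 4.2
tool_pos: [0.5152, -0.3066, 0.1652]
ee_rot: [-3.136, -0.003, 1.626]
wrist_force: [-0.4, 0.0, 0.7]
width: 0.0449
finger_force: 0.0
```

Call:
drive_tool:
  deltas: "0 0 0 0 0 0 5; 0 0 0 0 0 0 5; 0 0 0 0 0 0 5; 0 0 0 0 0 0 5; 0 0 0 0 0 0 5"

```text
time: 4.7
tool_pos: [0.5181, -0.3065, 0.1699]
ee_rot: [-3.142, 0.002, 1.628]
wrist_force: [-3.2, -1.0, 4.6]
width: 0.0159
finger_force: 30.0
```

Call:
drive_tool:
  deltas: "-0.15 0 0 0 0 0 5; -0.3 0 0 0 0 0 5; -0.45 0 0 0 0 0 5; -0.6 0 0 0 0 0 5; -0.7 0 0 0 0 0 5"

```text
time: 5.2
tool_pos: [0.5218, -0.3747, 0.1697]
ee_rot: [-3.141, -0.006, 1.629]
wrist_force: [-6.8, 20.5, 11.9]
width: 0.0159
finger_force: 30.0
```

Call:
drive_tool:
  deltas: "-0.02 0 0 0 0 0 5; -0.03 0 0 0 0 0 5; -0.03 0 0 0 0 0 5"

```text
time: 5.5
tool_pos: [0.5219, -0.3745, 0.1697]
ee_rot: [-3.14, -0.01, 1.631]
wrist_force: [-6.7, 13.4, 8.7]
width: 0.0157
finger_force: 30.0
```

Call:
drive_tool:
  deltas: "0 0 0 0 0 0 45; 0 0 0 0 0 0 45; 0 0 0 0 0 0 45; 0 0 -0.4 0 0 0 45; 0 0 -0.8 0 0 0 45"

```text
time: 6.0
tool_pos: [0.5219, -0.3787, 0.2464]
ee_rot: [-3.138, -0.004, 1.628]
wrist_force: [0.1, -1.0, 0.7]
width: 0.0447
finger_force: 0.0
```

Call:
drive_tool:
  deltas: "0.8 -1 0 0 0 0 50; 0.8 -1 0 0 0 0 50; 0.8 -1 0 0 0 0 50; 0.8 -1 0 0 0 0 50"

```text
time: 6.4
tool_pos: [0.4164, -0.3036, 0.2493]
ee_rot: [3.141, 0.001, 1.628]
wrist_force: [0.6, 0.4, -0.8]
width: 0.0502
finger_force: 0.0
```

Call:
drive_tool:
  deltas: "1 -0.4 0 0 0 0 50; 1 -0.4 0 0 0 0 50; 1 -0.4 0 0 0 0 50"

```text
time: 6.7
tool_pos: [0.3717, -0.2048, 0.2487]
ee_rot: [3.141, -0.0, 1.631]
wrist_force: [1.1, 0.5, -0.3]
width: 0.0497
finger_force: 0.0
```

```bash
python3 - <<'E'
from h import *
to([.449,-.031,.180],57)
S={c:snapshot(c) for c in("side","top")}
A=cv2.resize(S["top"]["img"][205:285,280:370,::-1],(675,600),interpolation=2); cv2.imwrite("pics/e_top.png",A)
for t in("slot","shutter_tab","pusher_grip","pusher_foot"):
  a,b=[finder.landmark_of(c,t) for c in("side","top")]
  for r in a:
    for q in b:
      x,e=tri(S["side"],r["xy"],S["top"],q["xy"])
      if e[0]<.006: print(t,np.round(x,4),np.round(e[0],4),np.round(r["xy"],1),np.round(q["xy"],1),r["confidence"],q["confidence"])
E
```

```text
to [1.688 0.875 0.688] [ 0.    -0.     0.405] t 6.7 pos [ 0.3717 -0.2048  0.2487] F [ 1.1  0.5 -0.3] w 0.0497
slot [ 0.518  -0.2891  0.1626] 0.0024 [312.7 225.5] [311.8 245.7] 0.73 0.71
shutter_tab [ 0.5184 -0.3689  0.1933] 0.0041 [342.  220.7] [346.1 246.7] 0.67 0.72
pusher_foot [ 0.445  -0.0242  0.0229] 0.0043 [220.5 266.2] [211.8 270.9] 0.49 0.58
pusher_foot [ 0.5776  0.0193 -0.2276] 0.0051 [220.5 266.2] [212.6 234.5] 0.49 0.56
```

View pics/e_top.png

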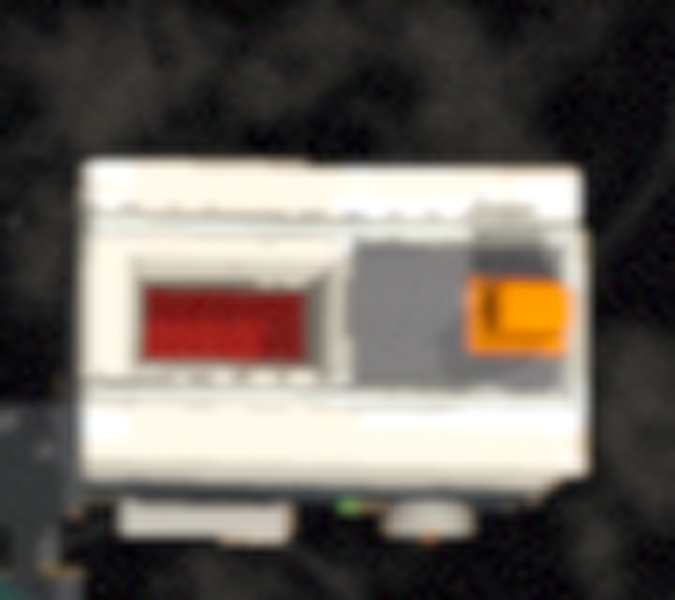

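The top crop shows the shutter open: its left edge is at crop 352, which puts the joint at about 0.072. The red plate is visible at crop (224,322). Pulling also hit the end stop. Now I'll work out the slot and head for the pusher.

```bash
python3 - <<'E'
from h import *
T=snapshot("top"); t=lambda x,y:(280+x/7.5-.43,205+y/7.5-.43)
ux=np.array([np.cos(np.radians(3.3)),np.sin(np.radians(3.3)),0]); uy=np.array([-ux[1],ux[0],0])
zd=.155
A=at_z(T,t(83,162),zd);B=at_z(T,t(584,170),zd)
print("from corners",A-48*ux/1e3-47*uy/1e3,B-48*ux/1e3+112*uy/1e3, np.linalg.norm(A-B))
print("left/right edges y", [np.dot(at_z(T,t(c,320),zd),uy) for c in(81,588)])
print("shutter L", np.dot(at_z(T,t(352,315),zd+.004),uy))
s=np.array([.5167,-.286,zd]); print("s.uy",s@uy)
print("plate",[at_z(T,t(*p),zd-.042).round(4) for p in((145,322),(305,322),(224,288),(224,360))])
print("mouth",[at_z(T,t(*p),zd).round(4) for p in((132,320),(335,320),(224,260),(224,372))])
to([.448,-.031,.180],57)
E
```

```text
from corners [ 0.5176823 -0.2818189  0.155    ] [ 0.51896189 -0.28744619  0.155     ] 0.1646943830790671
left/right edges y [np.float64(-0.2643289659458933), np.float64(-0.42926191310660566)]
shutter L -0.3520160467133162
s.uy -0.3152690922816205
plate [array([ 0.5169, -0.2578,  0.113 ]), array([ 0.5212, -0.3119,  0.113 ]), array([ 0.5306, -0.2838,  0.113 ]), array([ 0.5062, -0.2854,  0.113 ])]
mouth [array([ 0.5122, -0.2518,  0.155 ]), array([ 0.5175, -0.3177,  0.155 ]), array([ 0.5342, -0.2804,  0.155 ]), array([ 0.4977, -0.2828,  0.155 ])]
to [1.721 0.854 0.682] [-0.    -0.     0.403] t 7.25 pos [ 0.3726 -0.2077  0.2482] F [-0.2 -0.2 -0.2] w 0.0503
```

Call:
drive_tool:
  deltas: "0.8 0.4 0 0 0 0.2 50; 0.8 0.4 0 0 0 0.2 50; 0.8 0.4 0 0 0 0.2 50"

```text
time: 7.55
tool_pos: [0.4088, -0.1225, 0.2485]
ee_rot: [3.141, -0.001, 1.314]
wrist_force: [-0.0, -0.9, 0.9]
width: 0.0501
finger_force: 0.0
```

```bash
python3 - <<'E'
from h import *
to([.448,-.031,.180],57)
E
```

```text
to [0.984 0.147 0.686] [-0.    -0.001  0.203] t 7.55 pos [ 0.4088 -0.1225  0.2485] F [-0.  -0.9  0.9] w 0.0501
```

Call:
drive_tool:
  deltas: "0.98 0.15 0.1 0 0 0.2 50; 0.98 0.15 0.3 0 0 0.2 50; 0.98 0.15 0.6 0 0 0.2 50; 0.98 0.15 0.69 0 0 0.2 50"

```text
time: 7.95
tool_pos: [0.4455, -0.0318, 0.1753]
ee_rot: [-3.135, 0.002, 1.004]
wrist_force: [-0.6, 1.0, -0.8]
width: 0.0499
finger_force: 0.0
```

```bash
python3 - <<'E'
from h import *
to([.448,-.031,.072],57)
S={c:snapshot(c) for c in("side","top")}
a=cv2.resize(S["top"]["img"][230:300,175:255,::-1],(400,350),interpolation=2); b=cv2.resize(S["side"]["img"][220:290,185:265,::-1],(400,350),interpolation=2)
cv2.imwrite("pics/f.png",np.hstack([a,b]))
for c in S: print(c,[proj(S[c],p).round(1) for p in((.448,-.031,.121),(.448,-.031,0))])
E
```

```text
to [0.023 0.024 1.032] [-0.004  0.001  0.006] t 7.95 pos [ 0.4455 -0.0318  0.1753] F [-0.6  1.  -0.8] w 0.0499
side [array([221.7, 249.8]), array([224.8, 269.2])]
top [array([206.6, 267.4]), array([214.1, 270.3])]
```

View pics/f.png

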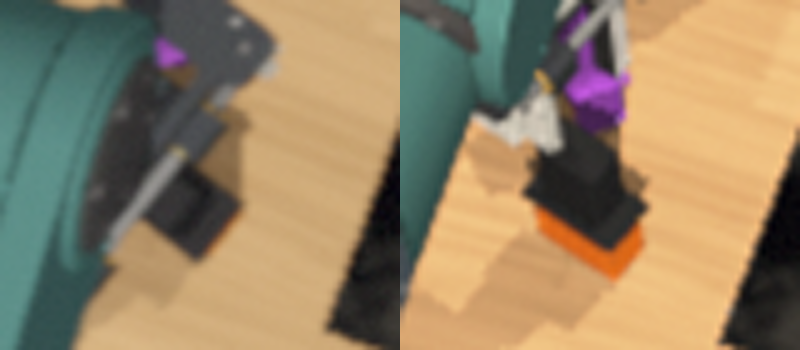

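```bash
python3 - <<'E'
from h import *
s=snapshot("side"); t=lambda x,y:(185+x/5-.4,220+y/5-.4)
for p,z in(((185,205),.057),((191,239),0.0),((125,200),.057),((245,210),.057),((212,250),.055),((215,280),0)): print(at_z(s,t(*p),z).round(4))
T=snapshot("top")
# top crop: collar corners right(243,210), bottom(200,260)
for p in((243,208),(200,260)): print("top",at_z(T,(175+p[0]/5-.4,230+p[1]/5-.4),.06).round(4))
u=np.array([np.cos(np.radians(57)),np.sin(np.radians(57))]);v=np.array([u[1],-u[0]])
print(u,v)
E
```

```text
[ 0.4468 -0.0258  0.057 ]
[ 0.4538 -0.0243  0.    ]
[0.4484 0.0104 0.057 ]
[ 0.4453 -0.062   0.057 ]
[ 0.4185 -0.0447  0.055 ]
[ 0.4264 -0.0418  0.    ]
top [ 0.4447 -0.065   0.06  ]
top [ 0.4159 -0.0453  0.06  ]
[0.54463904 0.83867057] [ 0.83867057 -0.54463904]
```

Side crop: the black collar corners are at about (210,260) and (234,262) in full pixels, with the orange foot's lowest corner at (228,276). That refines the centre to (0.450, -0.0255). I'll descend and grip.

Call:
drive_tool:
  deltas: "0.08 0.01 0.1 0 0 0 50; 0.08 0.01 0.4 0 0 0 50; 0.08 0.01 0.7 0 0 0 50; 0.08 0.01 1 0 0 0 50; 0.08 0.01 1 0 0 0 50"

```text
time: 8.65
tool_pos: [0.4494, -0.0277, 0.0758]
ee_rot: [-3.134, 0.003, 0.999]
wrist_force: [-0.7, -0.1, 0.3]
width: 0.0497
finger_force: 0.0
```

Call:
drive_tool:
  deltas: "0 0 0 0 0 0 10; 0 0 0 0 0 0 10; 0 0 0 0 0 0 10; 0 0 0 0 0 0 10; 0 0 0 0 0 0 10"

```text
time: 9.15
tool_pos: [0.4535, -0.028, 0.0816]
ee_rot: [3.138, -0.001, 1.001]
wrist_force: [-0.7, 0.7, 5.9]
width: 0.0275
finger_force: 30.0
```

Call:
drive_tool:
  deltas: "0 0 -0.2 0 0 0 10; 0 0 -0.5 0 0 0 10; 0 0 -0.8 0 0 0 10; 0 0 -1 0 0 0 10; 0 0 -1 0 0 0 10"

```text
time: 9.65
tool_pos: [0.4542, -0.0282, 0.1828]
ee_rot: [3.135, -0.003, 1.001]
wrist_force: [1.3, -0.6, -2.0]
width: 0.028
finger_force: 30.0
```

Call:
drive_tool:
  deltas: "-0.3 -0.2 -0.3 0 0 -0.08 10; -0.6 -0.4 -0.6 0 0 -0.16 10; -0.9 -0.1 -0.8 0 0 -0.24 10; -1 0 -0.9 0 0 -0.32 10; -1 0 -0.9 0 0 -0.4 10"

```text
time: 10.15
tool_pos: [0.3985, -0.114, 0.2695]
ee_rot: [3.141, 0.001, 1.631]
wrist_force: [-0.3, -0.2, -2.0]
width: 0.0278
finger_force: 30.0
```

```bash
python3 - <<'E'
from h import *
to([.45,-.27,.275],93.2)
E
```

```text
to [-1.588  0.421 -0.052] [0.001 0.001 0.003] t 10.15 pos [ 0.3985 -0.114   0.2695] F [-0.3 -0.2 -2. ] w 0.0278
```

Call:
drive_tool:
  deltas: "-0.4 0.1 0 0 0 0 10; -0.8 0.2 0 0 0 0 10; -1 0.3 0 0 0 0 10; -1 0.3 0 0 0 0 10"

```text
time: 10.55
tool_pos: [0.4339, -0.212, 0.2662]
ee_rot: [-3.137, -0.002, 1.626]
wrist_force: [-0.3, 0.2, -2.5]
width: 0.0278
finger_force: 30.0
```

Call:
drive_tool:
  deltas: "-0.3 0.4 0 0 0 0 10; -0.6 0.8 0 0 0 0 10; -0.69 0.9 0 0 0 0 10; -0.69 0.9 0 0 0 0 10; -0.69 0.9 0 0 0 0 10"

```text
time: 11.05
tool_pos: [0.5272, -0.2725, 0.2684]
ee_rot: [-3.139, -0.002, 1.63]
wrist_force: [0.1, -0.8, -1.9]
width: 0.0281
finger_force: 30.0
```

```bash
python3 - <<'E'
from h import *
to([.5167,-.2852,.27],93.2)
o=robot.get_obs(); print(o["ee_rot"],o["wrist_torque"])
S={c:snapshot(c) for c in("side","top")}
a=cv2.resize(S["top"]["img"][205:285,280:370,::-1],(450,400),interpolation=2); b=cv2.resize(S["side"]["img"][190:270,285:355,::-1],(350,400),interpolation=2)
cv2.imwrite("pics/g.png",np.hstack([a,b]))
E
```

```text
to [-0.12  -0.112 -0.016] [-0.001 -0.001  0.002] t 11.05 pos [ 0.5272 -0.2725  0.2684] F [ 0.1 -0.8 -1.9] w 0.0281
[-3.13942966e+00 -1.84502716e-03  1.62962370e+00] [ 0.00480889 -0.08652837  0.03771846]
```

View pics/g.png

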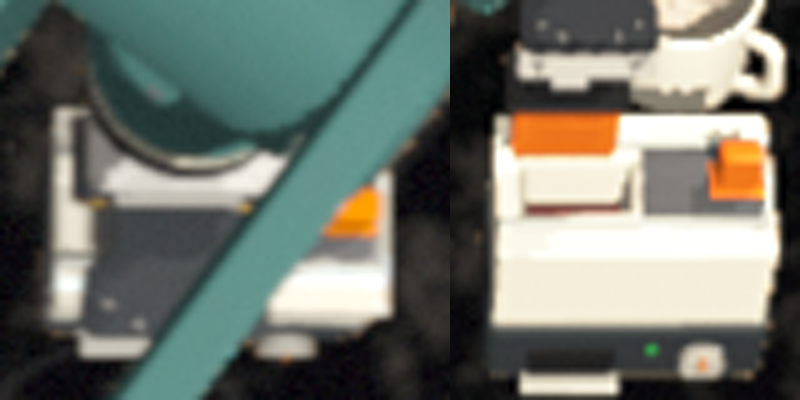

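Side crop: the orange blade hangs above the slot, its foot edge running from crop 512 to 617 (full 297–318, row 221). The mouth is just below at crop 525–640. I'll measure the blade offset along slicer y.

```bash
python3 - <<'E'
from h import *
s=snapshot("side"); im=s["img"].astype(int)
uy=np.array([-.0576,.9983]); ux=np.array([.9983,.0576])
o=(im[:,:,0]>170)&(im[:,:,2]<80)&(im[:,:,1]<150)
for r in(214,216,218,219,220,221,222):
    c=np.where(o[r,285:325])[0]+285; 
    if len(c): print(r,c.min(),c.max(), im[r,c.min()-1:c.min()+2].tolist(), im[r,c.max():c.max()+3].tolist())
R=robot.get_obs(); t=R["tool_pos"]; zf=t[2]-.0816
print("tcp ux,uy",t[:2]@ux,t[:2]@uy)
def yu(px,z): return at_z(s,px,z)[:2]@uy
# sub-pixel edges: crop 512->297.4, 617->318.4
for r,z in((218,zf+.006),): print("blade edges", yu((297.0,r),z),yu((318.0,r),z), at_z(s,(307.5,221.),zf)[:2]@ux)
# mouth/deck: deck block edges in side view at deck front edge: crop x 495..778 at row 228 (y)
for row in(115,215,):
  print("deck",[at_z(s,(285+(c-450)/5-.4,190+row/5-.4),.155)[:2]@uy for c in((492,770) if row==115 else (490,775))])
print("shutter L",yu((285+(645-450)/5-.4,190+180/5-.4),.159),"slot R, L",[yu((285+(c-450)/5-.4,190+190/5-.4),.155) for c in(525,638)])
print("tab",[yu((285+(c-450)/5-.4,190+197/5-.4),.16) for c in(710,765)])
E
```

```text
214 298 317 [[189, 121, 85], [235, 115, 34], [245, 124, 28]] [[244, 125, 28], [251, 180, 104], [255, 255, 247]]
216 298 317 [[206, 127, 86], [236, 116, 33], [243, 124, 31]] [[243, 127, 42], [250, 198, 137], [255, 255, 248]]
218 298 317 [[229, 133, 86], [243, 122, 33], [243, 123, 26]] [[242, 130, 54], [242, 204, 163], [246, 244, 229]]
219 298 317 [[248, 177, 126], [247, 132, 46], [242, 120, 21]] [[243, 133, 59], [243, 207, 163], [246, 240, 222]]
220 299 316 [[245, 165, 105], [236, 132, 72], [235, 133, 74]] [[231, 131, 74], [245, 184, 129], [254, 248, 226]]
tcp ux,uy 0.5105139078315962 -0.30260962232789057
blade edges -0.27427131195742177 -0.334175174266934 0.49930235472852813
deck [np.float64(-0.2653686219557367), np.float64(-0.4300740979522736)]
deck [np.float64(-0.26230649932942485), np.float64(-0.4271078960149844)]
shutter L -0.3528245495937163 slot R, L [np.float64(-0.28310681905492985), np.float64(-0.3488148910017464)]
tab [np.float64(-0.38964557460204685), np.float64(-0.4214950370706493)]
```

Call:
drive_tool:
  deltas: "-0.11 -0.11 0 0 0 0 10; -0.11 -0.11 0.1 0 0 0 10; -0.11 -0.11 0.2 0 0 0 10; -0.11 -0.11 0.2 0 0 0 10"

```text
time: 11.6
tool_pos: [0.5163, -0.2848, 0.2467]
ee_rot: [-3.138, -0.003, 1.628]
wrist_force: [-0.4, -0.3, -1.1]
width: 0.0279
finger_force: 30.0
```

```bash
python3 - <<'E'
from h import *
to([.5167,-.2842,.248],93.2)
uy=np.array([-.0576,.9983]); ux=np.array([.9983,.0576])
s=snapshot("side"); t=robot.get_obs()["tool_pos"]; print(t,t[:2]@ux,t[:2]@uy)
cv2.imwrite("pics/h.png",cv2.resize(s["img"][200:260,285:355,::-1],(700,600),interpolation=2))
E
```

```text
to [ 0.006  0.004 -0.013] [-0.002 -0.002  0.001] t 11.6 pos [ 0.5163 -0.2848  0.2467] F [-0.4 -0.3 -1.1] w 0.0279
[ 0.51671229 -0.28492861  0.24762481] 0.49942198667028675 -0.314206856863463
```

View pics/h.png

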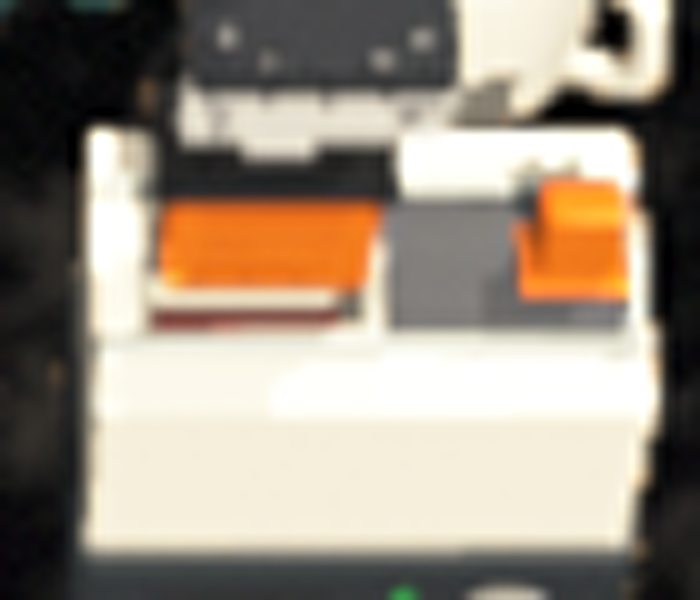

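The foot is at crop 163–375 and the shaft's visible edges at about 150 and 358, so there may be an offset of a few mm in slicer y. I'll compute it with the calibration.

```bash
python3 - <<'E'
from h import *
uy=np.array([-.0576,.9983]); ux=np.array([.9983,.0576])
s=snapshot("side"); im=s["img"]
t=robot.get_obs()["tool_pos"]; print("tcp",t,t[:2]@ux,t[:2]@uy)
k=lambda c,r:(285+(c+.5)/10-.5,200+(r+.5)/10-.5)
f=lambda c,r,z:(at_z(s,k(c,r),z)[:2]@ux).round(4).tolist(),
g=lambda c,r,z:np.round([at_z(s,k(c,r),z)[:2]@ux,at_z(s,k(c,r),z)[:2]@uy],4)
print("blade foot",g(161,270,.172),g(378,270,.172))
print("shaft",g(150,318,.150),g(358,305,.150))
print("shutter L,R",g(388,265,.159),g(628,265,.159))
print("deck back",g(87,140,.155),g(635,140,.155)); print("deck front",g(90,345,.155),g(655,345,.155))
# model: predicted pixels in crop for slot at (u=.4994,v) 
inv=np.array([ux,uy])
for v in(-.3145,):
  for n,(a,b,z) in dict(shaftL_front=(-16,31,.150),shaftR_front=(-16,-31,.150),shaftL_back=(16,31,.150),shaftR_back=(16,-31,.150),mouthRf=(-20,-35,.155),shutLf=(-23,-37,.159),shutLb=(23,-37,.159),deckfl=(-48,47,.155),deckfr=(-48,-112,.155),deckbl=(48,47,.155),deckbr=(48,-112,.155),tabtop_bl=(8,-80,.1935),tabtop_br=(8,-104,.1935)).items():
    p=inv.T@np.array([.4994+a/1e3,v+b/1e3]); q=proj(s,[*p,z]); print(n,((q-[285,200]+.5)*10-.5).round(0))
for r in(228,229,230,231): print(r,[int(x) for x in im[r,297:326].mean(1)])
E
```

```text
tcp [ 0.51710325 -0.28506211  0.24847045] 0.4998045955798236 -0.31436264740753167
blade foot [ 0.4912 -0.2852] [ 0.4908 -0.3475]
shaft [ 0.4886 -0.2828] [ 0.4926 -0.3435]
shutter L,R [ 0.5007 -0.352 ] [ 0.5002 -0.4218]
deck back [ 0.5474 -0.266 ] [ 0.5463 -0.4282]
deck front [ 0.4765 -0.2649] [ 0.4754 -0.428 ]
shaftL_front [153. 333.]
shaftR_front [367. 332.]
shaftL_back [149. 240.]
shaftR_back [360. 239.]
mouthRf [382. 335.]
shutLf [391. 336.]
shutLb [382. 202.]
deckfl [101. 420.]
deckfr [657. 417.]
deckbl [ 92. 140.]
deckbr [629. 137.]
tabtop_bl [545. 180.]
tabtop_br [628. 180.]
228 [246, 235, 211, 221, 206, 177, 168, 168, 168, 168, 168, 169, 168, 168, 168, 168, 168, 168, 168, 169, 169, 164, 141, 132, 178, 221, 173, 125, 125]
229 [246, 237, 209, 224, 230, 221, 218, 218, 218, 218, 218, 218, 218, 219, 218, 218, 218, 218, 218, 218, 216, 182, 135, 123, 189, 226, 174, 125, 126]
230 [246, 240, 200, 182, 191, 190, 190, 190, 190, 189, 189, 190, 189, 190, 189, 190, 190, 190, 189, 190, 184, 144, 116, 117, 190, 235, 181, 124, 126]
231 [247, 241, 190, 119, 96, 95, 95, 96, 95, 99, 99, 98, 100, 99, 100, 98, 99, 99, 100, 99, 94, 96, 112, 125, 189, 240, 190, 124, 123]
```

Call:
drive_tool:
  deltas: "0.02 0 0 0 0 0 10; 0.02 0 0.05 0 0 0 10; 0.02 0 0.1 0 0 0 10; 0.02 0 0.15 0 0 0 10; 0.02 0 0.15 0 0 0 10"

```text
time: 12.2
tool_pos: [0.517, -0.283, 0.2331]
ee_rot: [-3.14, -0.001, 1.629]
wrist_force: [-0.2, -0.6, -2.3]
width: 0.028
finger_force: 30.0
```

Call:
drive_tool:
  deltas: "0 0 0.03 0 0 0 10; 0 0 0.06 0 0 0 10; 0 0 0.1 0 0 0 10; 0 0 0.1 0 0 0 10"

```text
time: 12.6
tool_pos: [0.5171, -0.2832, 0.2236]
ee_rot: [-3.14, -0.001, 1.629]
wrist_force: [0.2, -0.0, -2.3]
width: 0.0279
finger_force: 30.0
```

Call:
drive_tool:
  deltas: "0 0 0.04 0 0 0 10; 0 0 0.08 0 0 0 10; 0 0 0.12 0 0 0 10; 0 0 0.12 0 0 0 10"

```text
time: 13.0
tool_pos: [0.517, -0.2831, 0.2114]
ee_rot: [-3.14, -0.001, 1.629]
wrist_force: [0.5, -0.4, -2.1]
width: 0.0281
finger_force: 30.0
```

Call:
drive_tool:
  deltas: "0 0 0.04 0 0 0 10; 0 0 0.08 0 0 0 10; 0 0 0.12 0 0 0 10; 0 0 0.12 0 0 0 10"

```text
time: 13.4
tool_pos: [0.517, -0.2832, 0.1995]
ee_rot: [-3.14, -0.001, 1.629]
wrist_force: [0.3, 0.4, -2.7]
width: 0.0272
finger_force: 30.0
```

Call:
drive_tool:
  deltas: "0 0 0.04 0 0 0 10; 0 0 0.08 0 0 0 10; 0 0 0.08 0 0 0 10"

```text
time: 13.7
tool_pos: [0.5176, -0.2835, 0.1929]
ee_rot: [3.141, 0.001, 1.629]
wrist_force: [-1.2, -0.7, 3.1]
width: 0.0278
finger_force: 30.0
```

Call:
drive_tool:
  deltas: "0 0 0.03 0 0 0 10; 0 0 0.06 0 0 0 10; 0 0 0.09 0 0 0 10; 0 0 0.09 0 0 0 10"

```text
time: 14.1
tool_pos: [0.5176, -0.2835, 0.184]
ee_rot: [3.141, 0.001, 1.629]
wrist_force: [-0.1, 0.7, 6.8]
width: 0.0279
finger_force: 30.0
```

Call:
drive_tool:
  deltas: "0 0 0.02 0 0 0 10; 0 0 0.03 0 0 0 10; 0 0 0.03 0 0 0 10"

```text
time: 14.4
tool_pos: [0.5176, -0.2835, 0.1816]
ee_rot: [3.14, 0.001, 1.629]
wrist_force: [-1.7, 0.7, 7.4]
width: 0.028
finger_force: 30.0
```

Call:
drive_tool:
  deltas: "0 0 0.01 0 0 0 10; 0 0 0.02 0 0 0 10; 0 0 0.02 0 0 0 10"

```text
time: 14.7
tool_pos: [0.5175, -0.2836, 0.1811]
ee_rot: [3.14, 0.002, 1.629]
wrist_force: [-2.1, 1.4, 11.1]
width: 0.0276
finger_force: 30.0
```

```bash
python3 - <<'E'
from h import *
o=robot.get_obs(); print(o["tool_pos"],o["wrist_force"],o["width"])
s=snapshot("side"); cv2.imwrite("pics/i.png",cv2.resize(s["img"][190:260,275:365,::-1],(720,560),interpolation=2))
E
```

```text
[ 0.51754933 -0.28356845  0.18113845] [-2.09583308  1.41019539 11.06147025] 0.0276070868944954
```

View pics/i.png

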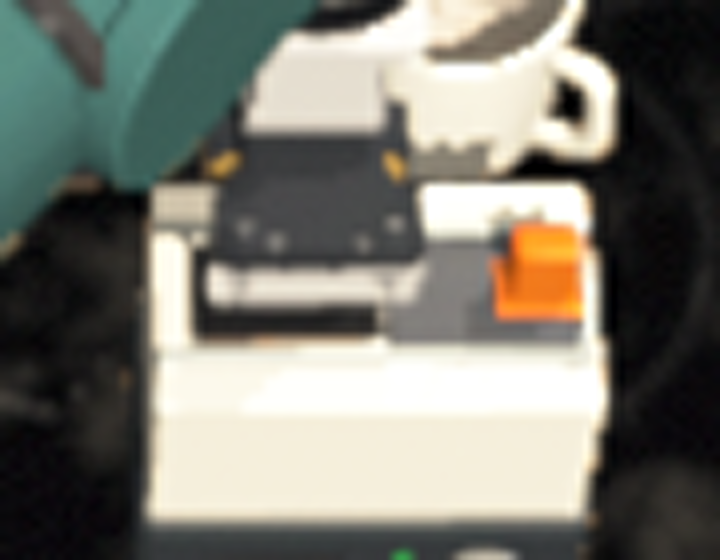

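The picture shows the black collar down on the deck (crop 290,320), with the shutter still open. The last 2 mm commanded moved the tool only 0.5 mm and raised the force to 11 N, so it is seated. A small extra push and a hold, then I hand in.

Call:
drive_tool:
  deltas: "0 0 0.02 0 0 0 10; 0 0 0.02 0 0 0 10; 0 0 0.02 0 0 0 10; 0 0 0.02 0 0 0 10"

```text
time: 15.15
tool_pos: [0.5175, -0.2836, 0.1811]
ee_rot: [3.138, 0.003, 1.629]
wrist_force: [-4.2, 2.1, 15.7]
width: 0.0279
finger_force: 30.0
```

```bash
python3 - <<'E'
from h import *
o=robot.get_obs(); print(o["tool_pos"],o["wrist_force"],o["width"],o["finger_force"])
if o["wrist_force"][2]>6 and o["tool_pos"][2]<.1825: print(robot.close_job())
E
```

```text
[ 0.51753967 -0.28359905  0.18105356] [-4.21338105  2.14359741 15.65993245] 0.02785870212006245 30.00649183988571
the job is handed in; nothing more can be done
None
```

I slid the shutter fully open and put the pusher down the slot, and handed in at 15.15 s with the arm still gripping it, its collar pressed on the deck at about 16 N. The result has not been reported back.

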